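# Eject the spinning hard disk from the drive dock and hold it level

## Task

Two drives stand in the two-bay drive dock on the desk; the hard disk is the thicker one. Press the eject button in front of the hard disk fully down and let it spring back, so that the drive pops up off its connector, then take the hard disk, draw it straight up out of its bay and hold it upright, level and still in the air, about a hand's breadth above the dock, for at least five seconds while its disks spin down; finish while still holding it there. Leave the slim drive plugged in and its eject button unpressed, and do not disturb the other things on the desk.

Things in the scene. Friction and masses are not known exactly. Their poses are not given: they have to be found in the camera images.
- dock: Black two-bay drive dock, fixed, 164 x 152 mm, flat top 60 mm above the desk. Origin on the desk midway between the bays; +x points away from the robot, +y left, z up; the case runs from x = -112 to +52 mm. The bays are parallel upright slots, 72 mm along x, 17 mm along y, centred at x = 0, y = +36 (left) and -36 mm (right). A round eject button stands in the top in front of each bay.
- hard_disk: The drive to take: plain aluminium slab, 70 mm wide (x), 15 mm thick (y) all the way up, 102 mm tall (z) with a connector tongue 8 mm high underneath; about 0.19 kg. It stands in either bay, axes parallel to the dock's. Origin: centre of its underside, 18 mm above the desk when plugged in; the upper 60 mm then stand above the dock. Grip it from above across its thickness.
- slim_drive: The other drive, which stays plugged in: 70 mm wide (x) and 102 mm tall (z); a black foot 15 mm thick (y), above which it is only 8 mm thick, aluminium; about 0.11 kg. It stands in the other bay. Origin: centre of its underside.
- bay_left (a point): Centre of the floor of the left bay (dock y = +36 mm), 18 mm above the desk: where the underside of a plugged-in drive is. Axes parallel to the dock's.
- bay_right (a point): Centre of the floor of the right bay (dock y = -36 mm), 18 mm above the desk. Axes parallel to the dock's.
- eject_left_top (a point): Centre of the top of the left eject button, a grey cap 24 mm across, 86 mm in front of the left bay's centre, standing 9 mm above the top of the dock when up (69 mm above the desk).
- eject_right_top (a point): Centre of the top of the right eject button, like the left one, 86 mm in front of the right bay's centre.
- eject_left (a joint): Travel of the left eject button in m: 0 up, 0.006 fully down at its stop; a spring returns it. With a plugged-in drive it takes up to about 14 N. It works an ejector that lifts the drive in its bay 8 mm off the connector's spring contacts; on release the drive stays raised by 6.5 mm, resting on the closed contacts.
- eject_right (a joint): Travel of the right eject button, as the left one.
- jade_dish: Bystander, to be left alone: the green stone dish. Origin: centre of its underside.
- agate_tumbler: Bystander, to be left alone: the tall round agate tumbler. Origin: centre of its underside.
- rubber_stamp: Bystander, to be left alone: the wooden hand stamp with a knob, 78 mm tall. Origin: centre of its underside.

How it is judged:
By the outcome, as a careful person would: the job done as asked, in the order asked, and still so for the second after the job is handed in, while the arm keeps its last pose, push and grip.
It also fails if it takes over 58 s, if anything falls off the work surface, if the arm or the gripper's body presses on something with over 40 N, if the wrist force passes 120 N, or if a joint passes its speed limit or range.

## Robot

A 6-joint arm with a two-finger parallel gripper is mounted at the origin on a cart in front of the work surface, level with it; the furniture and walls round the work are solid. World frame = base frame: x ahead of the robot, y to its left, z up, the work surface at z = 0. Lengths are in m, angles in rad, forces in N, time in s.
With the tool pointing down it reaches from about 0.3 to 0.775 m from the base axis. Payload 14.6 kg.
Tool frame: the origin (TCP) lies at the very end of the fingers, on their centre line; the grasp point (between the pads) lies 19 mm behind it; z points along the fingers, y is the line along which they close (so a half turn about z gives the same grasp; the last joint's range is limited). The gripper opens to 94 mm and grips with 3 to 60 N. Pads are 16 mm wide; open, the fingers measure 119 mm over their backs; the gripper's body (75 mm by 177 mm) begins 78 mm behind the grasp point.
Start: joints at [-0.067, 0.3, 1.521, -0, 1.321, -0.067], TCP at [0.55, -0, 0.205] pointing down, gripper open.
Joint ranges: [-3.03, 3.03], [-0.79, 2.21], [0.23, 2.52], [-1.04, 4.18], [0, 3.07], [-2.55, 2.55]. Speed limits (rad/s): [2.22, 2.22, 2.57, 3.14, 3.14, 3.14].

## Interface

Orientations are given as a unit quaternion [w, x, y, z].
In Python, from workcell import ctrl gives the robot as it stands.
- The arm moves only by the shell command python3 jog.py FILE [FORCE], which reads ROWS from the file FILE. ROWS is one flat JSON list of numbers that holds 1 to 20 rows one after another, with no inner brackets; each row has 7 numbers: the finger opening in m, then dx, dy, dz in shares of 0.75 m (1.0 is 0.75 m), then a rotation vector rx, ry, rz in shares of 2 rad (1.0 is 2 rad); each row is the pose to reach, as a shift and turn from the pose commanded when the command began, along the tool's axes at that moment; what a row does not reach only later rows make up. A row lasts 1/12 s, in which the tool goes at most 0.0417 m and 0.125 rad, less where a joint would pass 70% of its speed; a pose out of reach is approached as far as the arm can. The fingers move at their own pace and stop on an object; FORCE is the grip in N (left out, the last holds). Time passes only in rows, so rows that do not move let the fingers close. It prints the time, the measured TCP pose, the force, the opening and the grip force at its end. Input that does not fit is refused with a message, and nothing moves.
- ctrl.read_state(): the state, without advancing time (a new reading comes with each control period).
- ctrl.snapshot(name): name is "scene" or "side" or "wrist"; returns a dict with "color" (480x640x3 uint8, red, green, blue), "K" (3x3 intrinsics, pixels), "camera_from_world" (4x4, takes a point from world to camera coordinates); the wrist camera has in their place "hand_eye" (4x4, takes a point from camera to tool coordinates, whose origin is the TCP and whose axes are the flange's). Camera axes: x right, y up, looking along -z (the intrinsics and any distortion apply to the point x, -y, -z); pixel columns grow to the right and rows downward; lengths in m; the calibration is good to about 2 mm. A picture is of the moment at which its call begins: read the wrist's pose just before it. There is no depth.
- ctrl.finish_job(): hands the job in; it is judged then, once.
The state is a dict: "time": time; "joint_positions": joint angles; "dq": joint speeds; "tau": joint torques, N m; "ee_pos": TCP position; "eef_rot": TCP orientation; "force": force on the tool from outside, world axes, zero at the start; "moment": the same for the moment, N m; "width": finger opening in m; "grip_force": force on a finger pad.
Only numpy, scipy, OpenCV 4.12 (cv2) and the standard library are available. Lean on these libraries where they do the work, as an engineer would, in place of code of your own. Each camera call takes 0.05 s, during which the arm holds its last target. There are 200 camera calls.

## Working session

There is one attempt and no reset: what is moved stays moved. The work goes in short steps, Python scripts to look and compute and a shell command to move; the robot and the scene stay as the last step left them, time stands still between calls to the robot, and variables do not carry over. Pictures are saved under pics/ and viewed, at most 10 in all, crops included, and the job is handed in when it is done.

```bash
ls; mkdir -p pics; python3 - <<'E'
from workcell import ctrl
import cv2
s=ctrl.read_state(); print(s)
for n in("scene","side","wrist"):
    d=ctrl.snapshot(n); cv2.imwrite(f"pics/{n}0.png",d["color"][:,:,::-1])
    print(n,d["K"].tolist(),d.keys(),(d.get("camera_from_world") if n!="wrist" else d["hand_eye"]).tolist())
E
```

```text
jog.py
pics
workcell.py
{'time': 0.0, 'joint_positions': array([-6.65871806e-02,  3.00482191e-01,  1.52158807e+00,  3.02587152e-05,
        1.32071750e+00, -6.66211481e-02]), 'dq': array([-0.00282451, -0.00076766,  0.00045371, -0.00143768, -0.00063216,
       -0.00075361]), 'tau': array([-1.53750298e-03, -5.31805658e+01, -3.52735734e+01,  7.07558286e-02,
        2.43994006e-02, -4.79655944e-05]), 'ee_pos': array([5.49729509e-01, 3.01071278e-05, 2.04877297e-01]), 'eef_rot': array([-4.59370950e-04,  7.07097299e-01,  7.07116010e-01, -3.82445921e-04]), 'force': array([-0.30639642, -0.42926956,  0.01872511]), 'moment': array([-0.00396413,  0.00705833,  0.03846271]), 'grip_force': 0.0, 'width': 0.09408160098324}
scene [[524.3621886293295, 0.0, 318.90476089048207], [0.0, 524.3621886293295, 236.42112840237775], [0.0, 0.0, 1.0]] dict_keys(['color', 'K', 'camera_from_world']) [[-0.8500117333077354, -0.5266863759110824, 0.009028547437396475, 0.4572365023161062], [0.2872904226163091, -0.4491515837892804, 0.8460065412587089, -0.22468656690152572], [-0.4415249328317955, 0.7217093017338984, 0.53309
[... 241 characters left out ...]
-0.5662006181398067, -0.02519429872581376, -0.4555918611984902], [0.3127229478585159, 0.41707237904818384, 0.853378572802111, -0.24766301917151068], [-0.4726756293197956, -0.7109623693650658, 0.5206824932662384, -1.1350397025521761], [0.0, 0.0, 0.0, 1.0]]
wrist [[360.7917725620048, 0.0, 319.57509170217395], [0.0, 360.7917725620048, 234.210134184233], [0.0, 0.0, 1.0]] dict_keys(['color', 'K', 'hand_eye']) [[-0.0002552900157172868, 0.9664733492637713, 0.25676682026670267, 0.07382515038252438], [0.9999992674369297, -5.7074644638205584e-05, 0.0012090773696549545, 0.00016655102109675024], [0.0011831959299910965, 0.2567669408341935, -0.9664726266905016, -0.17955791362502785], [0.0, 0.0, 0.0, 1.0]]
```

View pics/scene0.png

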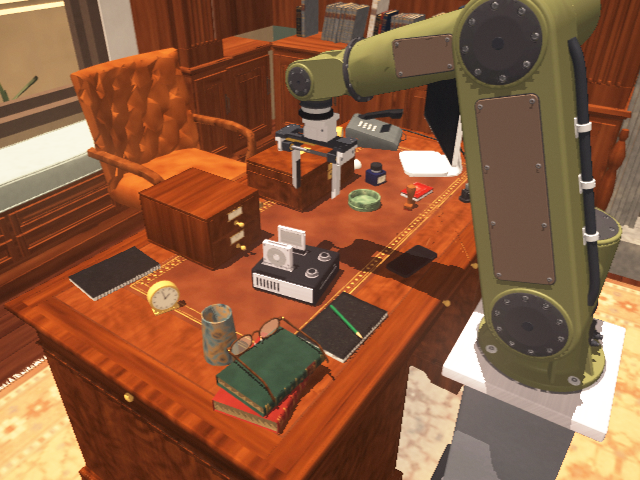

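View pics/side0.png

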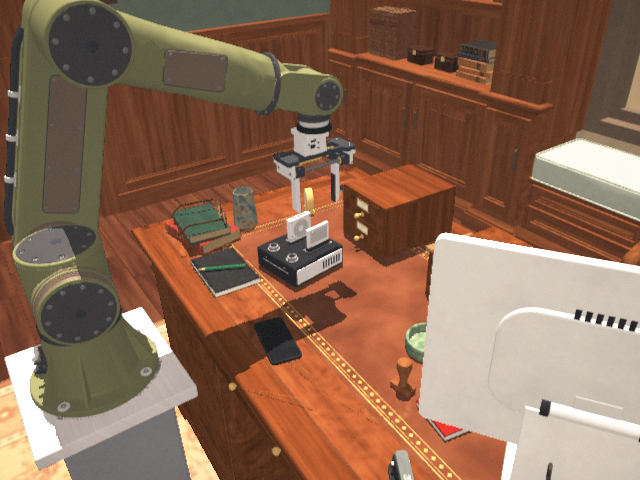

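View pics/wrist0.png

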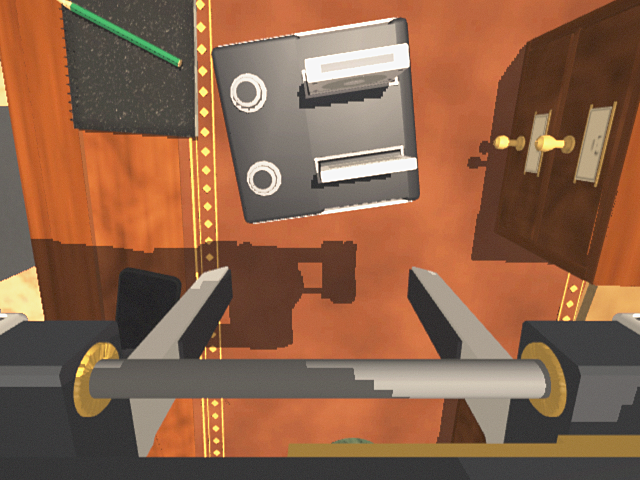

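The wrist picture (right is +x, up is +y) shows the dock yawed by about +9°. The thick drive is in the left bay, with its top near (357,62). The slim drive is in the right bay near (368,165). The eject buttons are near (248,92) on the left and (263,179) on the right. The scene and side views agree, and the bystanders stand well clear.

```bash
cat > h.py <<'E'
import numpy as np, cv2
from scipy.spatial.transform import Rotation as R
from workcell import ctrl
def cam(n):
    s=ctrl.read_state(); d=ctrl.snapshot(n)
    if n=="wrist":
        T=np.eye(4); q=s["eef_rot"]; T[:3,:3]=R.from_quat(np.r_[q[1:],q[0]]).as_matrix(); T[:3,3]=s["ee_pos"]
        W=T@d["hand_eye"]
    else: W=np.linalg.inv(d["camera_from_world"])
    return d["color"],d["K"],W
def ray(K,W,p):
    v=np.array([(p[0]-K[0,2])/K[0,0],-(p[1]-K[1,2])/K[1,1],-1.]); v=W[:3,:3]@v
    return W[:3,3],v/np.linalg.norm(v)
def plane(K,W,p,z):
    o,v=ray(K,W,p); return o+v*(z-o[2])/v[2]
def tri(rs):
    A=sum(np.eye(3)-np.outer(v,v) for o,v in rs); b=sum((np.eye(3)-np.outer(v,v))@o for o,v in rs)
    x=np.linalg.solve(A,b); return x,[np.linalg.norm(np.cross(x-o,v)) for o,v in rs]
def proj(K,W,X):
    c=np.linalg.inv(W)@np.r_[X,1]; return K[0,0]*c[0]/-c[2]+K[0,2], K[1,1]*c[1]/c[2]+K[1,2]
E
python3 - <<'E'
from h import *
im,K,W=cam("wrist")
for n,p,z in(("bL",(248,92),.069),("bR",(263,179),.069),("HDfront",(307,65),.12),("HDback",(409,54),.12),("SDf",(320,170),.12),("SDb",(416,163),.12)):
    print(n,plane(K,W,p,z).round(4))
a=cv2.resize(im[0:240,200:440],None,fx=2.5,fy=2.5,interpolation=cv2.INTER_NEAREST)
s,Ks,Ws=cam("scene"); b=cv2.resize(s[210:310,240:350],None,fx=3,fy=3); 
cv2.imwrite("pics/c1.png",a[:,:,::-1])
for n in("scene","side"):
    i,k,w=cam(n); print(n,[np.round(proj(k,w,plane(K,W,p,.069)),1) for p in((248,92),(263,179))])
E
```

```text
bL [0.4908 0.1106 0.069 ]
bR [0.5003 0.0397 0.069 ]
HDfront [0.5411 0.1217 0.12  ]
HDback [0.6095 0.1284 0.12  ]
SDf [0.5499 0.0517 0.12  ]
SDb [0.6191 0.0567 0.12  ]
scene [array([311.2, 269.4]), array([323.8, 253.4])]
side [array([273.8, 244.7]), array([291.8, 255.4])]
```

View pics/c1.png

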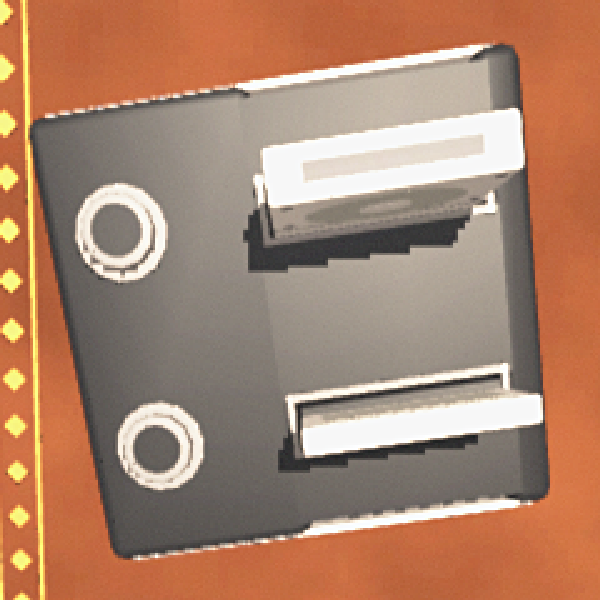

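The crop (2.5x) shows the left button at (120,231) and the hard disk's top face with corners (262,148), (519,108), (525,168) and (262,208). The button spacing comes out at 71.5 mm against 72 mm, so the measurement is consistent. Next I move above the left button with the fingers closed, turned to line up with the dock, and take a second view.

The manual's scale: shifts go in shares of 0.75 m and turns go in shares of 2 rad. Converting my numbers, 0.11 m / 0.75 = 0.1467, -0.058 m / 0.75 = -0.0773, 1.44 rad / 2 = 0.72.

```bash
echo '[0, 0.1467, -0.0773, 0, 0, 0, 0.72, 0, 0.1467, -0.0773, 0, 0, 0, 0.72, 0, 0.1467, -0.0773, 0, 0, 0, 0.72, 0, 0.1467, -0.0773, 0, 0, 0, 0.72, 0, 0.1467, -0.0773, 0, 0, 0, 0.72, 0, 0.1467, -0.0773, 0, 0, 0, 0.72, 0, 0.1467, -0.0773, 0, 0, 0, 0.72, 0, 0.1467, -0.0773, 0, 0, 0, 0.72, 0, 0.1467, -0.0773, 0, 0, 0, 0.72, 0, 0.1467, -0.0773, 0, 0, 0, 0.72, 0, 0.1467, -0.0773, 0, 0, 0, 0.72, 0, 0.1467, -0.0773, 0, 0, 0, 0.72, 0, 0.1467, -0.0773, 0, 0, 0, 0.72, 0, 0.1467, -0.0773, 0, 0, 0, 0.72]' > next.json && python3 jog.py next.json 20
python3 - <<'E'
from h import *
im,K,W=cam("wrist"); np.savez("w1.npz",im=im,K=K,W=W)
print("pred bL bR",[np.round(proj(K,W,np.array(p)),1) for p in((.4908,.1106,.069),(.5003,.0397,.069))])
cv2.imwrite("pics/w1.png",im[:,:,::-1])
E
```

```text
time: 1.52
ee_pos: [0.492, 0.11, 0.2054]
eef_rot: [0.0, 0.998, 0.067, -0.0]
force: [0.1, -0.6, 0.6]
width: 0.0041
grip_force: 0.0
pred bL bR [array([318. , 224.9]), array([397.5, 224.9])]
```

View pics/w1.png

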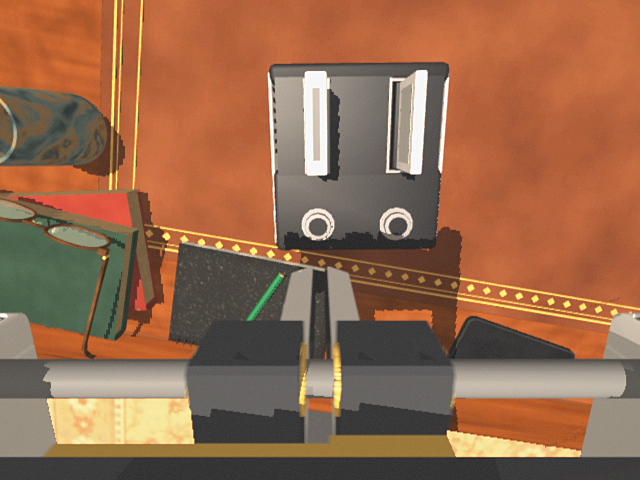

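The second wrist view shows the dock almost squared up. The left button is at (318,224), the right one at (397,224), and the hard disk's top face spans (304..328, 72..176). I'll now segment the bright parts and triangulate.

```bash
python3 - <<'E'
from h import *
d=np.load("w1.npz"); im1,K,W1=d["im"],d["K"],d["W"]
im0=cv2.imread("pics/wrist0.png")[:,:,::-1]
# wrist0 pose at start
T=np.eye(4); q=[7.07097299e-01,7.07116010e-01,-3.82445921e-04,-4.59370950e-04]
T[:3,:3]=R.from_quat(q).as_matrix(); T[:3,3]=[.5497295,.00003,.2048773]
W0=T@ctrl.snapshot("wrist")["hand_eye"]
def blobs(im,box,t):
    x0,y0,x1,y1=box; m=(im[y0:y1,x0:x1].min(2)>t).astype(np.uint8)
    m=cv2.morphologyEx(m,cv2.MORPH_CLOSE,np.ones((3,3)))
    c=max(cv2.findContours(m,cv2.RETR_EXTERNAL,cv2.CHAIN_APPROX_NONE)[0],key=cv2.contourArea)+np.array([x0,y0])
    return c
def but(im,box): (c,ax,_)=cv2.fitEllipse(blobs(im,box,150)); return c,ax
B={}
for n,b0,b1 in(("L",(225,68,272,116),(298,204,338,243)),("R",(242,156,288,200),(378,204,416,243))):
    p0,a0=but(im0,b0);p1,a1=but(im1,b1)
    print(n,np.round([p0,a0,p1,a1],1).tolist(),[x.round(4).tolist() if isinstance(x,np.ndarray) else np.round(x,4) for x in tri([ray(K,W0,p0),ray(K,W1,p1)])])
c0=blobs(im0,(300,35,415,90),200); c1=blobs(im1,(298,65,335,182),200)
o=[]
for c in(c0,c1):
    b=cv2.boxPoints(cv2.minAreaRect(c)); print(b.round(1).tolist(),cv2.minAreaRect(c)); o.append(b)
# match by world corners at z=.12
P0=np.array([plane(K,W0,p,.12) for p in o[0]]);P1=np.array([plane(K,W1,p,.12) for p in o[1]])
X=[]
for i in range(4):
    j=np.argmin(np.linalg.norm(P1-P0[i],axis=1)); x,e=tri([ray(K,W0,o[0][i]),ray(K,W1,o[1][j])]); X.append(x)
    print(P0[i].round(4),P1[j].round(4),x.round(4),np.round(e,4))
print("HD centre",np.mean(X,0).round(4),P1.mean(0).round(4))
for P in(P0,P1):
    r=cv2.minAreaRect((P[:,:2]*1000).astype(np.float32)); print(r)
E
```

```text
L [[248.0, 92.3], [35.6, 38.6], [317.5, 223.7], [30.8, 32.0]] [[0.4909, 0.1111, 0.0655], array([0., 0.])]
R [[263.6, 177.8], [33.0, 34.3], [395.8, 222.4], [27.9, 30.4]] [[0.5011, 0.0405, 0.064], array([0.0003, 0.0003])]
[[299.70001220703125, 59.099998474121094], [406.6000061035156, 42.400001525878906], [410.3999938964844, 66.5], [303.5, 83.30000305175781]] ((355.0223693847656, 62.82982635498047), (24.46553611755371, 108.22561645507812), 81.08507537841797)
[[303.0, 71.0], [329.0, 71.0], [329.0, 174.0], [303.0, 174.0]] ((316.0, 122.5), (103.0, 26.0), 90.0)
[0.537  0.1258 0.12  ] [0.5392 0.1278 0.12  ] [0.5369 0.1286 0.104 ] [0.0008 0.0008]
[0.6081 0.1359 0.12  ] [0.608  0.1362 0.12  ] [0.6083 0.1363 0.1185] [0.0001 0.0001]
[0.6116 0.1211 0.12  ] [0.6103 0.1188 0.12  ] [0.6081 0.1187 0.1343] [0.0002 0.0002]
[0.5393 0.1107 0.12  ] [0.5418 0.1091 0.12  ] [0.5409 0.1096 0.1247] [0.0014 0.0014]
HD centre [0.5735 0.1233 0.1204] [0.5748 0.123  0.12  ]
((574.2620849609375, 123.45562744140625), (73.16997528076172, 15.296692848205566), 8.262739181518555)
((574.8129272460938, 123.0650634765625), (69.22468566894531, 18.924007415771484), 7.659435272216797)
```

The hard-disk top triangulates to z = 0.1204 (expected 0.120) and its centre to (0.5745, 0.1232), with yaw about 8°. The button is at (0.491, 0.111), 84 mm in front against a nominal 86 mm. I'll go down to just above the button.

Converted, 0.132 m / 0.75 = 0.176, 0.13 m / 0.75 = 0.1733, -0.009 rad / 2 = -0.0045.

```bash
echo '[0, -0.0013, -0.0013, 0.0533, 0, 0, -0.0045, 0, -0.0013, -0.0013, 0.1067, 0, 0, -0.0045, 0, -0.0013, -0.0013, 0.1533, 0, 0, -0.0045, 0, -0.0013, -0.0013, 0.1733, 0, 0, -0.0045, 0, -0.0013, -0.0013, 0.176, 0, 0, -0.0045, 0, -0.0013, -0.0013, 0.176, 0, 0, -0.0045, 0, -0.0013, -0.0013, 0.176, 0, 0, -0.0045]' > next.json && python3 jog.py next.json
```

```text
time: 2.2
ee_pos: [0.4916, 0.111, 0.0748]
eef_rot: [-0.0, 0.998, 0.07, 0.001]
force: [0.8, 1.1, 1.1]
width: 0.0003
grip_force: 0.0
```

Converted, 0.01 m / 0.75 = 0.0133, 0.008 m / 0.75 = 0.0107.

```bash
echo '[0, 0, 0, 0.004, 0, 0, 0, 0, 0, 0, 0.008, 0, 0, 0, 0, 0, 0, 0.0107, 0, 0, 0, 0, 0, 0, 0.012, 0, 0, 0, 0, 0, 0, 0.0133, 0, 0, 0, 0, 0, 0, 0.0133, 0, 0, 0, 0, 0, 0, 0.0133, 0, 0, 0]' > next.json && python3 jog.py next.json
```

```text
time: 2.78
ee_pos: [0.4917, 0.111, 0.0645]
eef_rot: [-0.0, 0.998, 0.07, 0.001]
force: [0.7, 0.7, 6.1]
width: 0.0004
grip_force: 2.9
```

Converted, 0.0015 m / 0.75 = 0.002, 0.001 m / 0.75 = 0.0013.

```bash
echo '[0, 0, 0, 0.0013, 0, 0, 0, 0, 0, 0, 0.002, 0, 0, 0, 0, 0, 0, 0.002, 0, 0, 0, 0, 0, 0, 0.002, 0, 0, 0]' > next.json && python3 jog.py next.json; echo '[0, 0, 0, 0.0007, 0, 0, 0, 0, 0, 0, 0.0013, 0, 0, 0, 0, 0, 0, 0.0013, 0, 0, 0]' > next.json && python3 jog.py next.json
```

```text
time: 3.12
ee_pos: [0.4917, 0.111, 0.0632]
eef_rot: [-0.0, 0.998, 0.07, 0.001]
force: [-0.5, -0.2, 8.8]
width: 0.0005
grip_force: 4.4
time: 3.37
ee_pos: [0.4919, 0.111, 0.063]
eef_rot: [-0.0, 0.998, 0.07, 0.001]
force: [-5.6, -0.4, 19.5]
width: 0.0002
grip_force: 9.7
```

The tool has stalled at z = 0.063, 6 mm below the start, and the force is rising, so the button looks to be at its stop. I'll press slightly more to make sure, then release and rise.

Converted, 0.0005 m / 0.75 = 0.0007.

```bash
echo '[0, 0, 0, 0.0007, 0, 0, 0, 0, 0, 0, 0.0007, 0, 0, 0, 0, 0, 0, 0.0007, 0, 0, 0]' > next.json && python3 jog.py next.json; echo '[0, 0, 0, -0.004, 0, 0, 0, 0, 0, 0, -0.0093, 0, 0, 0, 0, 0, 0, -0.02, 0, 0, 0, 0, 0, 0, -0.0533, 0, 0, 0, 0, 0, 0, -0.1067, 0, 0, 0, 0, 0, 0, -0.16, 0, 0, 0, 0, 0, 0, -0.1867, 0, 0, 0, 0, 0, 0, -0.1867, 0, 0, 0, 0, 0, 0, -0.1867, 0, 0, 0]' > next.json && python3 jog.py next.json
python3 - <<'E'
from h import *
im,K,W=cam("wrist"); np.savez("w2.npz",im=im,K=K,W=W)
cv2.imwrite("pics/w2.png",im[:,:,::-1])
s=cam("side")[0]; cv2.imwrite("pics/s2.png",np.hstack([cv2.resize(a[195:295,245:355],None,fx=3.5,fy=3.5) for a in(cv2.imread("pics/side0.png"),s[:,:,::-1])]))
E
```

```text
time: 3.62
ee_pos: [0.4919, 0.111, 0.0629]
eef_rot: [-0.0, 0.998, 0.07, 0.002]
force: [-7.9, -0.7, 24.2]
width: 0.0006
grip_force: 12.5
time: 4.37
ee_pos: [0.491, 0.1109, 0.2013]
eef_rot: [-0.0, 0.998, 0.07, 0.001]
force: [-0.6, 1.1, -1.1]
width: -0.0
grip_force: 0.0
```

View pics/s2.png

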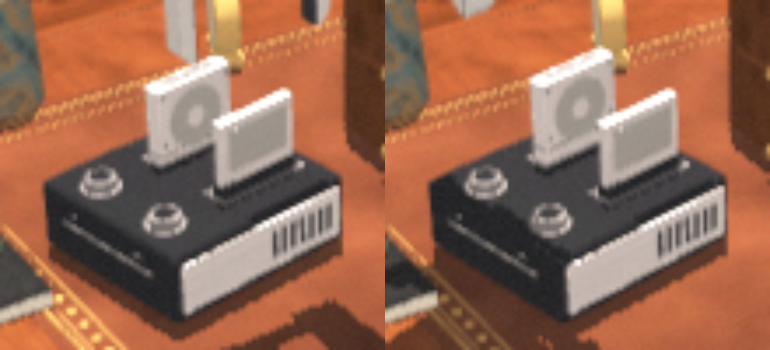

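Comparing before (left) with after (right), the hard disk's top has risen from row 57 to row 48 of the crop, about 2.5 px or 6 mm. The left button is back up and the slim drive hasn't moved. Next I re-measure the drive on the raised plane.

```bash
python3 - <<'E'
from h import *
d=np.load("w2.npz"); im,K,W=d["im"],d["K"],d["W"]
m=(im[50:185,290:345].min(2)>200).astype(np.uint8)
m=cv2.morphologyEx(m,cv2.MORPH_CLOSE,np.ones((3,3)))
c=max(cv2.findContours(m,cv2.RETR_EXTERNAL,cv2.CHAIN_APPROX_NONE)[0],key=cv2.contourArea)+np.array([290,50])
P=np.array([plane(K,W,p,.1265)[:2]*1000 for p in c[:,0]],np.float32); r=cv2.minAreaRect(P); print(r)
s=ctrl.read_state(); q=s["eef_rot"]; T=R.from_quat(np.r_[q[1:],q[0]]).as_matrix()
print("tool delta",(T.T@(np.r_[np.array(r[0])/1000,.086]-s["ee_pos"])).round(4), "tool x yaw",np.degrees(np.arctan2(T[1,0],T[0,0])), np.degrees(np.arccos(-T[2,2])))
E
```

```text
((574.2601318359375, 123.18589782714844), (69.12194061279297, 17.10991859436035), 7.405471324920654)
tool delta [ 0.0851 -0.0006  0.1132] tool x yaw 8.011856907664 0.10868264473381006
```

Converted, 0.085 m / 0.75 = 0.1133, 0.075 m / 0.75 = 0.1.

```bash
echo '[0.05, 0.0533, 0, 0, 0, 0, 0, 0.05, 0.1, -0.0007, 0, 0, 0, 0, 0.05, 0.1133, -0.0007, 0.0133, 0, 0, 0, 0.05, 0.1133, -0.0007, 0.04, 0, 0, 0, 0.05, 0.1133, -0.0007, 0.04, 0, 0, 0, 0.05, 0.1133, -0.0007, 0.04, 0, 0, 0, 0.05, 0.1133, -0.0007, 0.04, 0, 0, 0, 0.05, 0.1133, -0.0007, 0.04, 0, 0, 0]' > next.json && python3 jog.py next.json 20
python3 - <<'E'
from h import *
im=cam("scene")[0]; w=cam("wrist")[0]
cv2.imwrite("pics/c3.png",np.hstack([cv2.resize(im[180:310,220:350],(480,480)),w[0:480,160:480]])[:,:,::-1])
E
```

```text
time: 5.13
ee_pos: [0.575, 0.1232, 0.1714]
eef_rot: [-0.0, 0.998, 0.07, 0.001]
force: [-0.6, 0.2, -0.6]
width: 0.0485
grip_force: 0.0
```

View pics/c3.png

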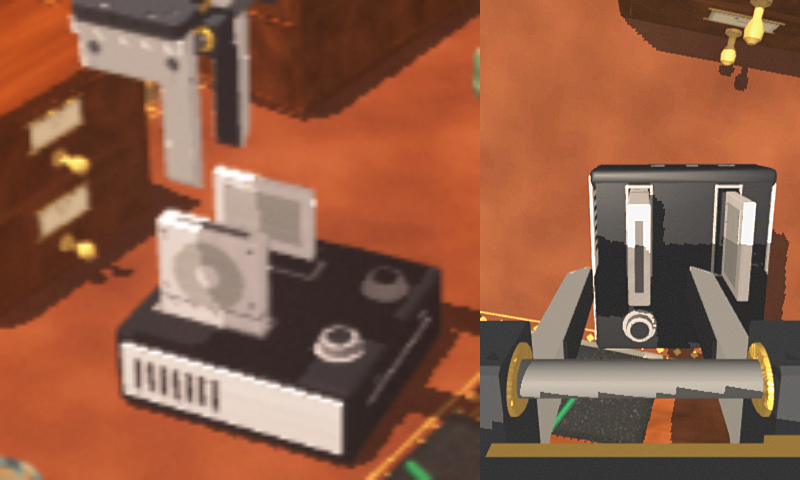

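The wrist half of the picture shows the fingers straddling the hard disk, which is centred between them at column 638 of the mosaic, clear of the slim drive. I'll descend and close on it.

Converted, 0.085 m / 0.75 = 0.1133, 0.08 m / 0.75 = 0.1067.

```bash
echo '[0.05, 0, 0, 0.04, 0, 0, 0, 0.05, 0, 0, 0.08, 0, 0, 0, 0.05, 0, 0, 0.1067, 0, 0, 0, 0.05, 0, 0, 0.1133, 0, 0, 0, 0.05, 0, 0, 0.1133, 0, 0, 0, 0.05, 0, 0, 0.1133, 0, 0, 0, 0.03, 0, 0, 0.1133, 0, 0, 0, 0.02, 0, 0, 0.1133, 0, 0, 0, 0.01, 0, 0, 0.1133, 0, 0, 0, 0, 0, 0, 0.1133, 0, 0, 0, 0, 0, 0, 0.1133, 0, 0, 0, 0, 0, 0, 0.1133, 0, 0, 0, 0, 0, 0, 0.1133, 0, 0, 0, 0, 0, 0, 0.1133, 0, 0, 0]' > next.json && python3 jog.py next.json 30
```

```text
time: 6.4
ee_pos: [0.5751, 0.1232, 0.0857]
eef_rot: [-0.0, 0.998, 0.07, 0.0]
force: [-0.1, 0.4, 1.5]
width: 0.0144
grip_force: 30.0
```

Converted, -0.02 m / 0.75 = -0.0267, -0.014 m / 0.75 = -0.0187.

```bash
echo '[0, 0, 0, -0.004, 0, 0, 0, 0, 0, 0, -0.0107, 0, 0, 0, 0, 0, 0, -0.0187, 0, 0, 0, 0, 0, 0, -0.0267, 0, 0, 0]' > next.json && python3 jog.py next.json; echo '[0, 0, 0, -0.008, 0, 0, 0, 0, 0, 0, -0.0187, 0, 0, 0, 0, 0, 0, -0.032, 0, 0, 0, 0, 0, 0, -0.0453, 0, 0, 0, 0, 0, 0, -0.0587, 0, 0, 0, 0, 0, 0, -0.072, 0, 0, 0, 0, 0, 0, -0.0853, 0, 0, 0, 0, 0, 0, -0.0987, 0, 0, 0, 0, 0, 0, -0.112, 0, 0, 0, 0, 0, 0, -0.1253, 0, 0, 0, 0, 0, 0, -0.1333, 0, 0, 0, 0, 0, 0, -0.1387, 0, 0, 0, 0, 0, 0, -0.14, 0, 0, 0, 0, 0, 0, -0.14, 0, 0, 0, 0, 0, 0, -0.14, 0, 0, 0]' > next.json && python3 jog.py next.json
python3 - <<'E'
from h import *
cv2.imwrite("pics/c4.png",np.hstack([cv2.resize(cam(n)[0][y:y+150,x:x+120],(400,500)) for n,x,y in(("scene",230,150),("side",240,150))])[:,:,::-1])
E
```

```text
time: 6.73
ee_pos: [0.575, 0.1232, 0.1061]
eef_rot: [0.0, 0.998, 0.07, 0.0]
force: [-0.1, 0.9, -1.6]
width: 0.0148
grip_force: 30.0
time: 7.98
ee_pos: [0.5748, 0.1232, 0.2099]
eef_rot: [0.0, 0.998, 0.07, -0.0]
force: [0.8, -0.1, -1.9]
width: 0.0147
grip_force: 30.0
```

View pics/c4.png

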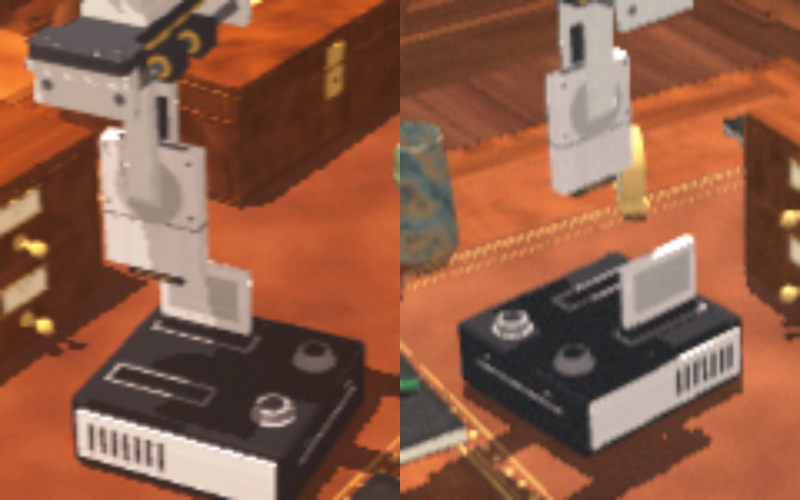

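The hard disk is out, upright and level, about 9 cm above the dock, and the slim drive is still seated. I'll hold it for more than 5 s (80 rows, 6.7 s).

```bash
for i in 1 2 3 4; do echo '[0, 0, 0, 0, 0, 0, 0, 0, 0, 0, 0, 0, 0, 0, 0, 0, 0, 0, 0, 0, 0, 0, 0, 0, 0, 0, 0, 0, 0, 0, 0, 0, 0, 0, 0, 0, 0, 0, 0, 0, 0, 0, 0, 0, 0, 0, 0, 0, 0, 0, 0, 0, 0, 0, 0, 0, 0, 0, 0, 0, 0, 0, 0, 0, 0, 0, 0, 0, 0, 0, 0, 0, 0, 0, 0, 0, 0, 0, 0, 0, 0, 0, 0, 0, 0, 0, 0, 0, 0, 0, 0, 0, 0, 0, 0, 0, 0, 0, 0, 0, 0, 0, 0, 0, 0, 0, 0, 0, 0, 0, 0, 0, 0, 0, 0, 0, 0, 0, 0, 0, 0, 0, 0, 0, 0, 0, 0, 0, 0, 0, 0, 0, 0, 0, 0, 0, 0, 0, 0, 0]' > next.json && python3 jog.py next.json | tr '\n' ' '; echo; done
python3 -c "
from workcell import ctrl
print(ctrl.finish_job())"
```

```text
time: 9.75 ee_pos: [0.575, 0.1232, 0.2105] eef_rot: [-0.0, 0.998, 0.07, 0.0] force: [-0.8, -0.9, -1.3] width: 0.0149 grip_force: 30.0 
time: 11.42 ee_pos: [0.575, 0.1232, 0.2105] eef_rot: [0.0, 0.998, 0.07, 0.0] force: [0.1, 0.3, -1.3] width: 0.0147 grip_force: 30.0 
time: 13.08 ee_pos: [0.575, 0.1232, 0.2104] eef_rot: [0.0, 0.998, 0.07, -0.0] force: [0.1, 0.3, -1.6] width: 0.0148 grip_force: 30.0 
time: 14.75 ee_pos: [0.575, 0.1232, 0.2105] eef_rot: [-0.0, 0.998, 0.07, 0.0] force: [-0.3, 0.7, -1.1] width: 0.0153 grip_force: 30.0 
the job is handed in; nothing more can be done
None
```

I ejected the hard disk, drew it straight up and held it upright and still about 9 cm above the dock for 6.7 s, then handed the job in at 14.8 s with it still gripped; the slim drive stayed plugged in with its button unpressed.

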